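Load a slotted mass on the check stand

TASK

Add the yellow slotted mass to the stem of the white check stand: slide it in sideways under the stem's head so that it sits fully home and flat on the blue mass already there, with its slot turned to the opposite side from the blue mass's slot. Let go of it, then press the green key on the stand all the way down and release it. Leave the blue mass on the stem and do not disturb the red mass, the timer or the marker.

Things in the scene. Friction and masses are not known exactly. Their poses are not given: they have to be found in the camera images.
- load_stand: White check stand fixed to the bench, 120 x 250 x 30 mm, carrying a steel load pan with a stem towards its +y end and a green key and a dark screen towards its -y end. Origin: centre of its underside; z up, y along its length. Stem and key lie 145 mm apart.
- stem_seat (a point): Point on the stem's axis at the top face of the load pan (pan 72 mm in diameter, its top 45 mm above the bench). The stem is 9 mm thick and rises from here; its head, 22 mm wide, has its underside 64 mm and its top 72 mm above this point. Axes as the stand's.
- store_key_top (a point): Centre of the top of the green push key, 28 mm in diameter, in a black 44 mm collar, its top about 52 mm above the bench; pressed straight down.
- store_key (a joint): Travel of the green key in m: 0 when up, 0.006 fully down; a spring returns it; about 5 N holds it fully down.
- yellow_mass: The yellow mass to be loaded, lying flat on the bench. Disc 68 mm wide, 24 mm thick, about 0.3 kg, with two flats 56 mm apart for the fingers; a 14 mm slot runs from 7 mm behind the centre out through the rim. Origin: centre of the underside; x points out of the slot's mouth, y is square to the flats, z up. A brass dot on top lies opposite the mouth.
- yellow_mouth (a point): Point in the yellow mass's slot mouth, 30 mm out from its centre, at half thickness.
- blue_mass: The blue mass already on the stem, loose on the pan, top 24 mm above stem_seat. Disc 68 mm wide, 24 mm thick, about 0.3 kg, with two flats 56 mm apart for the fingers; a 14 mm slot runs from 7 mm behind the centre out through the rim. Origin: centre of the underside; x points out of the slot's mouth, y is square to the flats, z up. A brass dot on top lies opposite the mouth.
- red_mass: A red mass of the same shape and size as the yellow one, lying flat on the bench; not wanted now. Origin: centre of its underside.
- timer: White countdown timer, 66 x 66 x 19 mm, lying on the bench; bystander. Origin: centre of its underside.
- marker: Black and white marker pen, 135 mm long, 13 mm thick, lying on the bench; bystander. Origin: centre of its underside.
Not all that is in view belongs to the job. What is meant by the blue_mass is not purple, and is the larger of those in its own colour.

How it is judged (in metres and radians):
On the way, in this order (a step that is already met when the one before it is completed fails the run):
1. the yellow mass sits home and flat on the blue mass, slot opposite, let go (horizontal distance between each of yellow_mass, blue_mass and stem_seat below 0.006 m and z of yellow_mass in the frame of stem_seat between 0.021 and 0.027 m and angle between yellow_mass's own z axis and vertical below 0.06 rad and x of yellow_mouth in the frame of blue_mass below -0.022 m and z of blue_mass in the frame of stem_seat below 0.003 m and linear speed of yellow_mass below 0.02 m/s and contact force between yellow_mass and the fingers below 0.5 N), for 0.2 s.
2. the green key is pressed fully down while the mass stays seated (value of joint store_key above 0.0045 m and horizontal distance between each of yellow_mass, blue_mass and stem_seat below 0.006 m and z of yellow_mass in the frame of stem_seat between 0.021 and 0.027 m and angle between yellow_mass's own z axis and vertical below 0.06 rad and x of yellow_mouth in the frame of blue_mass below -0.022 m and z of blue_mass in the frame of stem_seat below 0.003 m), for 0.05 s.
At the end, for the whole second after the job is handed in: Yellow mass released and at rest flat on the blue one: within 6 mm of the stem axis, underside 21 to 27 mm above the pan, tilt under 0.06 rad, slot opposite the blue slot (yellow_mouth over 22 mm behind the blue centre); blue mass on the pan within 6 mm of the axis; key up again within 1.5 mm (all of step 1 and value of joint store_key below 0.0015 m); the robot touches nothing.
It fails at once if the blue mass is lifted off the pan by more than 10 mm or pulled more than 12 mm off the stem (z of blue_mass in the frame of stem_seat above 0.01 m or horizontal distance between blue_mass and stem_seat above 0.012 m).
It fails at once if the red mass, the timer or the marker is moved by more than 25 mm (distance of any of red_mass, timer, marker from where it was at the start of the episode above 0.025 m).
It also fails if it takes over 45 s, if anything falls off the work surface, if the arm or the gripper's body presses on something with over 40 N, if the wrist force passes 120 N, or if a joint passes its speed limit or range.

ROBOT

A 6-joint arm with a two-finger parallel gripper is mounted at the origin on a cart in front of the work surface, level with it; the furniture and walls round the work are solid. World frame = base frame: x ahead of the robot, y to its left, z up, the work surface at z = 0. Lengths are in mm, angles in degrees, forces in N, time in s.
With the tool pointing down it reaches from about 350 to 850 mm from the base axis. Payload 8.1 kg.
Tool frame: the origin (TCP) lies midway between the tips of the shut fingers; the grasp point (between the pads) lies 19 mm behind it (hold_point_z is the distance from the TCP to the grasp point, in mm); z points along the fingers, y is the direction in which the jaws open and shut (so a half turn about z gives the same grasp; the last joint's range is limited). The gripper opens to 85 mm and grips with 20 to 120 N. Pads are 22 mm wide; open, the fingers measure 114 mm over their backs; the gripper's body (76 mm by 85 mm) begins 54 mm behind the grasp point. The pads swing forward as they close: fully open they stand 13 mm farther back than shut.
Start: joints at [-75.883, 7.471, 85.268, -0, 87.261, -4.893], TCP at [195.467, -567.272, 231.292] pointing down, gripper open.
Joint ranges: [-169.43, 169.43], [-51.17, 129.36], [1.28, 143.12], [-76.62, 256.62], [0, 156.53], [-152.29, 152.29]. Speed limits (degrees/s): [136.94, 136.94, 159.86, 180, 180, 180].

INTERFACE

Orientations are given as [roll, pitch, yaw] about the fixed x, y, z axes, in that order (R = Rz(yaw) Ry(pitch) Rx(roll)).
In Python, from bench import sense, snapshot, camera_params, hand_in, hold_point_z gives the robot as it stands.
- The arm moves only by the tool servo_tool, never from a script. Its argument "motion" is a list of rows, each a list of 7 numbers: the finger opening in mm, from 0 to 85.4, then the shift along the tool's x, y, z in mm, then the turn, a rotation vector about the tool's x, y, z in rad. A call has 1 to 10 rows; each row shifts and turns the pose as measured when the row begins, along the tool's axes as they then stand; what a row does not reach is not made up. A row lasts 1/10 s, in which the tool goes at most 50 mm and 8.59 degrees, less where a joint would pass 70% of its speed; a pose out of reach is approached as far as the arm can. A call with a gripper value outside its range is refused whole. The fingers move at their own pace and stop on an object; "force" is the grip in N (left out, the last holds). Time passes only in rows, so rows that do not move let the fingers close. It gives the time, the measured TCP pose, the force and the opening at its end, in the units of the state.
- sense(): the state, without advancing time (a new reading comes with each control period).
- snapshot(name): name is "side" or "top"; returns the picture (480x640x3 uint8, blue, green, red); there is no depth.
- camera_params(name): a dict with "fx", "fy", "cx", "cy" (pixels), "R" (3x3) and "t" (3): a world point X has camera coordinates R X + t. Camera axes: x right, y down, z forward; pixel columns grow to the right and rows downward; lengths in mm; the calibration is good to about 2 mm. A picture is of the moment at which its call begins. camera_params takes no time and is no camera call.
- hand_in(): hands the job in, once; it reports no verdict.
The state is a dict: "time": time; "joint_pos": joint angles; "qd": joint speeds; "joint_efforts": joint torques, N m; "tool_pos": TCP position; "tcp_rot": TCP orientation; "ft_force": force on the tool from outside, world axes, zero at the start; "wrist_torque": the same for the moment, N m; "finger_gap": finger opening in mm.
Only numpy, scipy, OpenCV 4.12 (cv2) and the standard library are available. Lean on these libraries where they do the work, as an engineer would, in place of code of your own. Each camera call takes 0.05 s, during which the arm holds its last target. There are 200 camera calls.

## Working session

There is one attempt and no reset: what is moved stays moved. The work goes in short steps, Python scripts to look and compute and a tool call to move; the robot and the scene stay as the last step left them, time stands still between calls to the robot, and variables do not carry over. Pictures are saved under pics/ and viewed, about 8 in all and at most 12, crops included, and the job is handed in when it is done.

Besides the shell and the picture viewer there is one more tool, called after "Emit:" by a JSON object that holds its "method" and its "body". servo_tool: Moves the arm, as the interface text tells. Its arguments: {"type":"object","properties":{"motion":{"type":"array"},"force":{"type":"number"}},"required":["motion"]}

```bash
mkdir -p pics; ls
python3 - <<'E'
from bench import *
import cv2
for n in ("side","top"):
    cv2.imwrite(f"pics/{n}0.png",snapshot(n)); c=camera_params(n); print(n,c)
s=sense(); print(s, hold_point_z)
E
```

```text
pics
side {'fx': 509.63832990757675, 'fy': 509.63832990757675, 'cx': 319.41371111200766, 'cy': 238.06328450621552, 'R': array([[-0.99903039, -0.04197584,  0.01327826],
       [-0.03665759,  0.62606167, -0.77891142],
       [ 0.02438245, -0.77864293, -0.62699337]]), 't': array([ 548.36923399,   83.91592987, 1090.04892301])}
top {'fx': 478.5790618342401, 'fy': 478.5790618342401, 'cx': 323.0100713114525, 'cy': 235.5593707119041, 'R': array([[ 0.02311831, -0.99898732,  0.03859895],
       [-0.98541885, -0.02928035, -0.1676077 ],
       [ 0.16856816, -0.03416132, -0.98509785]]), 't': array([-42.33134255, 563.51028459, 988.95933622])}
{'time': 0.1, 'joint_pos': array([-7.58822488e+01,  7.51181918e+00,  8.53242536e+01,  1.67856184e-04,
        8.72608345e+01, -4.89483573e+00]), 'qd': array([-0.02411246, -0.05757376, -0.12728727, -0.00686117, -0.02934482,
        0.00127287]), 'joint_efforts': array([ 8.91588934e-04, -5.70951533e+01, -5.01941442e+01, -2.44223311e-04,
        8.21472524e-03, -3.87219370e-05]), 'tool_pos': array([ 195.34777363, -566.78041559,  230.32686759]), 'tcp_rot': array([-1.79903461e+02, -8.43584813e-03,  1.90125716e+01]), 'ft_force': array([-0.60916454,  0.33254542,  0.23692419]), 'wrist_torque': array([-0.00406163,  0.02041847,  0.00750019]), 'finger_gap': 85.31553074522051} 18.700000000000003
```

View pics/top0.png

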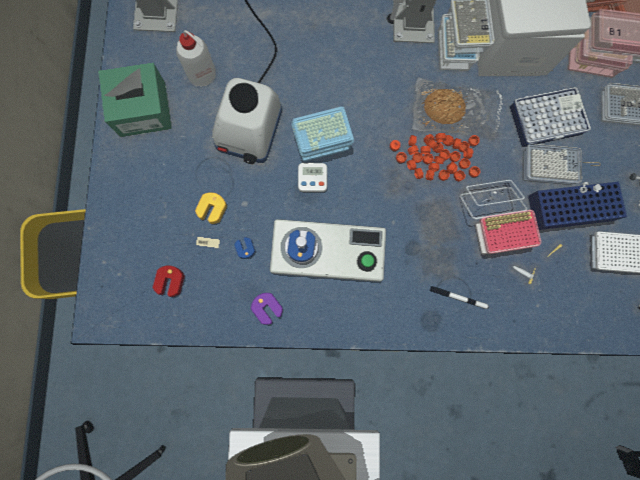

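View pics/side0.png

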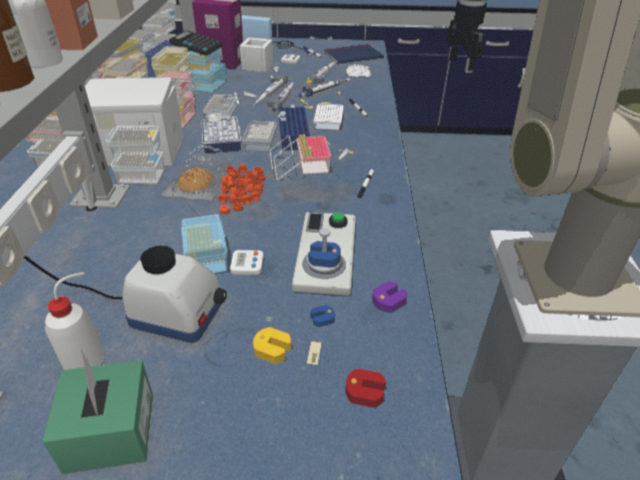

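Top view: yellow mass at (211,207) with its mouth down (towards the robot), red at (169,281), stem at (302,245), key at (368,261), timer at (312,178) and marker at (459,297). The side view agrees. Next: measure by colour and zoom in.

```bash
cat > h.py <<'E'
import numpy as np, cv2
from bench import *
def ray(n,uv,z):
    c=camera_params(n); R,t=c["R"],np.array(c["t"]); C=-R.T@t
    d=R.T@np.array([(uv[0]-c["cx"])/c["fx"],(uv[1]-c["cy"])/c["fy"],1.]); return C+d*(z-C[2])/d[2]
def proj(n,X):
    c=camera_params(n); p=c["R"]@np.array(X,float)+c["t"]; return np.array([c["fx"]*p[0]/p[2]+c["cx"],c["fy"]*p[1]/p[2]+c["cy"]])
def tri(a,b):  # a: top pixel, b: side pixel
    A=[];B=[]
    for n,uv in(("top",a),("side",b)):
        p0,p1=ray(n,uv,0),ray(n,uv,100); d=(p1-p0)/np.linalg.norm(p1-p0); M=np.eye(3)-np.outer(d,d); A.append(M);B.append(M@p0)
    return np.linalg.lstsq(np.vstack(A),np.hstack(B),rcond=None)[0]
E
python3 - <<'E'
from h import *
t=cv2.imread("pics/top0.png"); s=cv2.imread("pics/side0.png")
H=cv2.cvtColor(t,cv2.COLOR_BGR2HSV)
def seg(lo,hi,x0,x1,y0,y1):
    m=np.zeros(H.shape[:2],np.uint8); m[y0:y1,x0:x1]=cv2.inRange(H,lo,hi)[y0:y1,x0:x1]; return m
for nm,lo,hi,b,z in(("yellow",(20,120,120),(34,255,255),(185,235,180,235),24),("key",(50,100,40),(85,255,255),(345,390,245,280),52)):
    m=seg(lo,hi,*b); c=max(cv2.findContours(m,0,2)[0],key=cv2.contourArea)
    (e,_),r=cv2.minEnclosingCircle(c),0
    print(nm,cv2.contourArea(c),cv2.minEnclosingCircle(c),ray("top",cv2.minEnclosingCircle(c)[0],z))
g=lambda im,x,y,w,h,k:cv2.resize(im[y:y+h,x:x+w],None,fx=k,fy=k,interpolation=2)
a=np.hstack([g(t,186,182,50,50,8),g(t,277,220,50,50,8)]); b=np.hstack([g(s,247,318,50,50,8),g(s,299,222,50,50,8)])
b=b[:200*2]
cv2.imwrite("pics/z1.png",cv2.resize(np.vstack([a,b]),(600,600)))
E
```

```text
yellow 510.5 ((210.0853729248047, 206.86585998535156), 15.407597541809082) [625.79104609 224.14790103  24.        ]
key 116.5 ((367.25860595703125, 260.1206970214844), 6.534803867340088) [ 513.11611788 -123.67603686   52.        ]
```

View pics/z1.png

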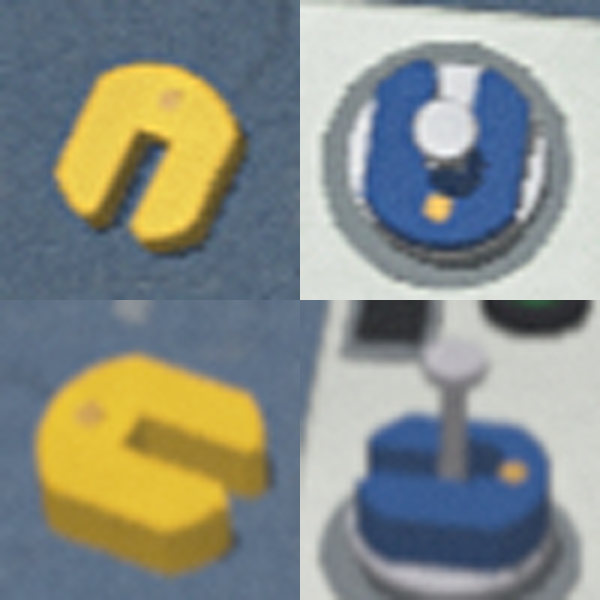

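Crop: the yellow mouth points to lower-left in the top view, dot at (214.7,198.3). The blue mouth points up (+x, away from the robot), dot at (299.8,254.5), and the stem head is at about (301.2,241.3). So yellow must slide in from +x with its mouth towards the robot. I'll fit the outlines in both cameras.

```bash
cat > fit.py <<'E'
from h import *
from scipy.optimize import minimize
def outline():
    a=np.arcsin(28/34); P=[(-34*np.cos(t),-34*np.sin(t)) for t in np.linspace(-a,a,15)]  # rear arc
    b=np.arcsin(7/34)
    P+=[(34*np.cos(t),34*np.sin(t)) for t in np.linspace(-a,-b,8)]+[(-7,-7),(-7,7)]+[(34*np.cos(t),34*np.sin(t)) for t in np.linspace(b,a,8)]
    return np.array(P)
O=outline(); K=8
def render(n,p,z0,shape,off):
    x,y,w=p; c,s=np.cos(w),np.sin(w); XY=O@np.array([[c,s],[-s,c]])+[x,y]
    f=lambda z:[((proj(n,(*q,z))-off)+.5)*K for q in XY]
    a,b=np.array(f(z0)),np.array(f(z0+24)); m=np.zeros((shape[0]*K,shape[1]*K),np.uint8)
    for q in (b,): cv2.fillPoly(m,[np.round(q*16).astype(np.int32)],255,shift=4)
    for i in range(len(a)):
        j=(i+1)%len(a); cv2.fillPoly(m,[np.round(np.array([a[i],a[j],b[j],b[i]])*16).astype(np.int32)],255,shift=4)
    return cv2.resize(m,shape[::-1],interpolation=cv2.INTER_AREA)/255.
def fit(n,mask,box,z0,p0,ign=None):
    x0,x1,y0,y1=box; M=mask[y0:y1,x0:x1]/255.; W=1-(ign[y0:y1,x0:x1]/255. if ign is not None else 0*M)
    g=lambda q:(np.abs(render(n,(q[0],q[1],q[2]/30),z0,M.shape,np.array([x0,y0]))-M)*W).sum()/M.sum()
    q0=[p0[0],p0[1],p0[2]*30]; r=minimize(g,q0,method="Nelder-Mead",options=dict(initial_simplex=np.array([q0]+[np.array(q0)+8*np.eye(3)[i] for i in range(3)]),xatol=.05,fatol=1e-4))
    return r.x[0],r.x[1],np.degrees(r.x[2]/30),r.fun
YEL=((18,90,60),(36,255,255)); BLU=((104,140,60),(118,255,255))
def hsv(im,r): return cv2.inRange(cv2.cvtColor(im,cv2.COLOR_BGR2HSV),*r)
E
python3 - <<'E'
from fit import *
I={n:cv2.imread(f"pics/{n}0.png") for n in("top","side")}
print("stem head tri",tri((301.2,241.3),(324.8,232.3)), ray("top",(301.2,241.3),117), ray("side",(324.8,232.3),117))
print("key side/top z52", ray("side",(338.5,219),52))
yp=(626,224,np.radians(-155))
print("yel top",fit("top",hsv(I["top"],YEL),(185,240,180,235),0,yp))
print("yel side",fit("side",hsv(I["side"],YEL),(247,300,318,370),0,yp))
ct=I["top"];H=hsv(ct,BLU); ig=np.zeros_like(H); cv2.circle(ig,(301,241),6,255,-1); cv2.rectangle(ig,(298,241),(306,253),255,-1); 
print("blu top",fit("top",H,(277,327,220,270),45,(555,6,-.1),ig))
H=hsv(I["side"],BLU); ig=np.zeros_like(H); cv2.rectangle(ig,(318,225),(332,255),255,-1)
print("blu side",fit("side",H,(299,349,222,275),45,(555,6,-.1),ig))
# pan ellipse & stand outline in top
w=cv2.inRange(cv2.cvtColor(ct,cv2.COLOR_BGR2HSV),(0,0,185),(180,45,255)); w[:, :262]=0; w[:210]=0; w[290:]=0; w[:,400:]=0
c=max(cv2.findContours(w,0,2)[0],key=cv2.contourArea); r=cv2.minAreaRect(c); print(r)
bp=cv2.boxPoints(r); P=[ray("top",q,30)[:2] for q in bp]; print(np.round(P,1), "centre",np.mean(P,0), [np.linalg.norm(P[i]-P[i-1]) for i in range(4)])
E
```

```text
stem head tri [539.59833736  18.74331253 112.40712645] [539.6602798   18.61323054 117.        ] [538.72354529  24.81812925 117.        ]
key side/top z52 [ 510.87564351 -108.39566329   52.        ]Traceback (most recent call last):
  File "<stdin>", line 6, in <module>
  File "fit.py", line 20, in fit
    q0=[p0[0],p0[1],p0[2]*30]; r=minimize(g,q0,method="Nelder-Mead",options=dict(initial_simplex=np.array([q0]+[np.array(q0)+8*np.eye(3)[i] for i in range(3)]),xatol=.05,fatol=1e-4))
                                 ~~~~~~~~^^^^^^^^^^^^^^^^^^^^^^^^^^^^^^^^^^^^^^^^^^^^^^^^^^^^^^^^^^^^^^^^^^^^^^^^^^^^^^^^^^^^^^^^^^^^^^^^^^^^^^^^^^^^^^^^^^^^^^^^^^^^^^^^^^^^^^^^^^^^^
    res = _minimize_neldermead(fun, x0, args, callback, bounds=bounds,
                               **options)
    fxcc = func(xcc)
    fx = function(np.copy(x), *(wrapper_args + args))
  File "fit.py", line 19, in <lambda>
    g=lambda q:(np.abs(render(n,(q[0],q[1],q[2]/30),z0,M.shape,np.array([x0,y0]))-M)*W).sum()/M.sum()
                       ~~~~~~^^^^^^^^^^^^^^^^^^^^^^^^^^^^^^^^^^^^^^^^^^^^^^^^^^^^
  File "fit.py", line 12, in render
    a,b=np.array(f(z0)),np.array(f(z0+24)); m=np.zeros((shape[0]*K,shape[1]*K),np.uint8)
                 ~^^^^
  File "fit.py", line 11, in <lambda>
    f=lambda z:[((proj(n,(*q,z))-off)+.5)*K for q in XY]
                  ~~~~^^^^^^^^^^
  File "h.py", line 7, in proj
    c=camera_params(n); p=c["R"]@np.array(X,float)+c["t"]; return np.array([c["fx"]*p[0]/p[2]+c["cx"],c["fy"]*p[1]/p[2]+c["cy"]])
ValueError: time passes only in moves, steps and waits
```

```bash
cat > s1.py <<'E'
from fit import *
I={n:cv2.imread(f"pics/{n}0.png") for n in("top","side")}
yp=(626,224,np.radians(-155))
print("yel top",fit("top",hsv(I["top"],YEL),(185,240,180,235),0,yp))
print("yel side",fit("side",hsv(I["side"],YEL),(247,300,318,370),0,yp))
ct=I["top"];H=hsv(ct,BLU); ig=np.zeros_like(H); cv2.circle(ig,(301,241),6,255,-1); cv2.rectangle(ig,(298,241),(306,253),255,-1); 
print("blu top",fit("top",H,(277,327,220,270),45,(540,18,-.1),ig))
H=hsv(I["side"],BLU); ig=np.zeros_like(H); cv2.rectangle(ig,(318,225),(332,255),255,-1)
print("blu side",fit("side",H,(299,349,222,275),45,(540,18,-.1),ig))
w=cv2.inRange(cv2.cvtColor(ct,cv2.COLOR_BGR2HSV),(0,0,185),(180,45,255)); w[:, :262]=0; w[:210]=0; w[290:]=0; w[:,400:]=0
c=max(cv2.findContours(w,0,2)[0],key=cv2.contourArea); r=cv2.minAreaRect(c); print(r)
bp=cv2.boxPoints(r); P=[ray("top",q,30)[:2] for q in bp]; print(np.round(P,1), "centre",np.mean(P,0), [np.linalg.norm(P[i]-P[i-1]) for i in range(4)])
E
sed -i 's/^def ray/CP={n:camera_params(n) for n in("top","side")}\ndef ray/; s/c=camera_params(n)/c=CP[n]/' h.py; sed -i 's/CP={n:c=CP\[n\]/X/' h.py; head -4 h.py; python3 s1.py
```

```text
import numpy as np, cv2
from bench import *
CP={n:camera_params(n) for n in("top","side")}
def ray(n,uv,z):
yel top (np.float64(626.8859555222753), np.float64(225.2338305658713), np.float64(-200.9399068317335), np.float64(0.07241628959276017))
yel side (np.float64(626.4057887651131), np.float64(222.7393658261492), np.float64(-124.11334802157121), np.float64(0.14215405359851677))
blu top (np.float64(542.8807896491494), np.float64(19.302738787935475), np.float64(-5.405052550908462), np.float64(0.3024248214366953))
blu side (np.float64(540.4578890739369), np.float64(-3.802715512462166), np.float64(4.694577257467372), np.float64(0.8580201525054467))
((328.1470642089844, 249.41175842285156), (111.60343933105469, 51.99388885498047), 4.573921203613281)
[[ 486.5   84.2]
 [ 601.4   79.8]
 [ 588.9 -167.5]
 [ 473.5 -158.5]] centre [537.5757504  -40.47633713] [np.float64(243.05194573553382), np.float64(115.02984937455624), np.float64(247.63936578094604), np.float64(115.7397131038457)]
```

Run:
```python
from fit import *
I={n:cv2.imread(f"pics/{n}0.png") for n in("top","side")}
for n,p in(("top",(295,252)),("top",(310,236)),("side",(315,258)),("side",(340,250)),("side",(312,246))):
    print(n,p,cv2.cvtColor(I[n],cv2.COLOR_BGR2HSV)[p[1],p[0]])
yp=(626,224,np.radians(157))
b={"top":(185,240,180,235),"side":(247,300,318,370)}
for n in b:
    m=hsv(I[n],YEL); print(n,fit(n,m,b[n],0,yp))
bb={"top":(280,324,224,266),"side":(305,345,236,272)}
B=((95,150,70),(125,255,255)); out=[]
for n in bb:
    H=hsv(I[n],B); ig=np.zeros_like(H)
    for z in np.arange(70,118,2): cv2.circle(ig,tuple(int(round(v)) for v in proj(n,(539.5,20,z))),7 if z>106 else 4,255,-1)
    ds=[fit(n,H,bb[n],45,(540,20,np.radians(y)),ig) for y in(-15,5)]; print(n,H[bb[n][2]:bb[n][3],bb[n][0]:bb[n][1]].sum()/255,np.round(min(ds,key=lambda d:d[3]),2))
    q=min(ds,key=lambda d:d[3]); x0,x1,y0,y1=bb[n]; r=(render(n,(q[0],q[1],np.radians(q[2])),45,(y1-y0,x1-x0),np.array([x0,y0]))*255).astype(np.uint8)
    out.append(cv2.resize(np.hstack([H[y0:y1,x0:x1],r,ig[y0:y1,x0:x1]]),(780,260),interpolation=0))
cv2.imwrite("pics/z2.png",np.vstack(out))
# blue brass dot/mouth direction
d=ray("top",(299.8,254.5),69)[:2]-ray("top",(301.2,241.3),117)[:2]; print("dot-stem",d,"mouth yaw",np.degrees(np.arctan2(-d[1],-d[0])))
```

```text
top (295, 252) [110 156 152]
top (310, 236) [108 157 153]
side (315, 258) [108 143 123]
side (340, 250) [110  50 157]
side (312, 246) [109 148 122]
top (np.float64(626.8316690026345), np.float64(225.23265769876224), np.float64(158.6387920009337), np.float64(0.07197586726998491))
side (np.float64(626.0751004715019), np.float64(224.53850179171036), np.float64(156.292803567566), np.float64(0.06800382043935052))
top 381.0 [ 5.4303e+02  1.8930e+01 -2.2300e+00  5.3000e-01]
side 195.0 [613.12 -81.6  122.08   0.97]
dot-stem [-20.65224681   2.61261594] mouth yaw -7.209913532146649
```

View pics/z2.png

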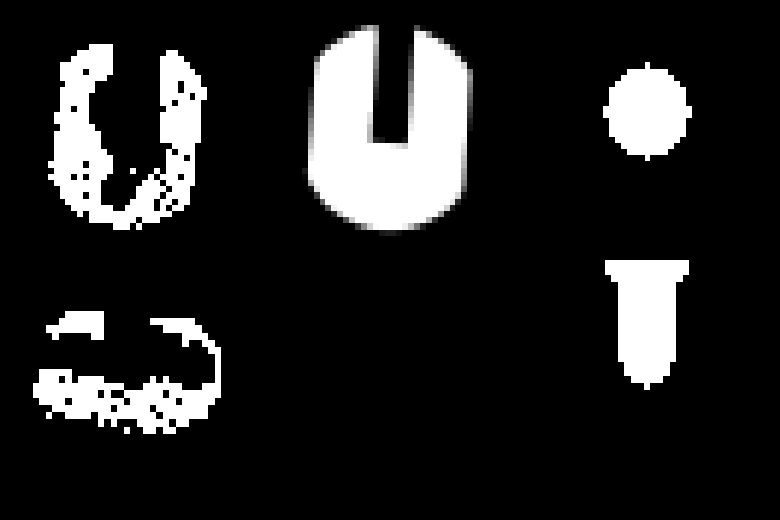

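Yellow agrees in both cameras: about (626.5, 225), yaw 157.5°. The blue mask was too strict on saturation, so I'll loosen it.

Run:
```python
from fit import *
I={n:cv2.imread(f"pics/{n}0.png") for n in("top","side")}
bb={"top":(280,324,226,266),"side":(305,343,236,272)}
B=((98,95,50),(122,255,255))
for n in bb:
    H=hsv(I[n],B); ig=np.zeros_like(H)
    for z in np.arange(70,118,2): cv2.circle(ig,tuple(int(round(v)) for v in proj(n,(539.5,20,z))),7 if z>106 else 4,255,-1)
    d=proj(n,(519,22,69)); cv2.circle(ig,tuple(int(round(v)) for v in d),4,255,-1)
    for y in(-15,0): print(n,np.round(fit(n,H,bb[n],45,(540,20,np.radians(y)),ig),2))
# stem head in top: bright blob
G=cv2.cvtColor(I["top"],cv2.COLOR_BGR2HSV)[232:250,291:312]; m=cv2.inRange(G,(0,0,150),(180,70,255)); 
k=cv2.connectedComponentsWithStats(m)
for s,c in zip(k[2][1:],k[3][1:]): print(s,c+[291,232],ray("top",c+[291,232],117))
print("yellow red/other", ray("top",(169,281),24), "timer",ray("top",(312,178),19))
```

```text
top [ 5.4114e+02  1.9100e+01 -5.7500e+00  1.1000e-01]
top [ 5.4114e+02  1.9160e+01 -5.9300e+00  1.1000e-01]
side [ 5.4046e+02  1.5200e+01 -2.0390e+01  1.9000e-01]
side [ 5.3855e+02  1.4550e+01 -7.3000e+00  2.0000e-01]
[  5   0  11  14 118] [301.36440678 238.95762712] [544.44811266  18.42934182 117.        ]
[ 7 15  2  1  2] [298.5 247. ] [527.91029297  23.67522808 117.        ]
yellow red/other [459.32061715 301.76415658  24.        ] timer [ 7.01479611e+02 -3.39491366e-01  1.90000000e+01]
```

```bash
cat > plan.py <<'E'
# usage: plan.py x y z yaw n grip -> rows (tool-frame shifts) for a straight move, tool down
import sys,json; from h import *
from scipy.spatial.transform import Rotation as R
x,y,z,w,n,g=map(float,sys.argv[1:7]); n=int(n); s=sense(); p=s["tool_pos"]
Ro=R.from_euler("xyz",s["tcp_rot"],degrees=True); Rt=R.from_euler("xyz",[180,0,w],degrees=True)
print("t",round(s["time"],2),"pos",p.round(1),"rot",s["tcp_rot"].round(2),"gap",round(s["finger_gap"],1),"F",s["ft_force"].round(1),"j6",s["joint_pos"][5].round(1))
d=(np.array([x,y,z])-p)/n; rv=(Ro.inv()*Rt).as_rotvec()/n; rows=[]
for k in range(n):
    Rk=Ro*R.from_rotvec(rv*k); rows.append([g]+[round(float(v),1) for v in Rk.inv().apply(d)]+[round(float(v),3) for v in rv])
print(json.dumps(rows))
E
python3 plan.py 626.5 225 150 157.5 28 85
```

```text
t 0.1 pos [ 195.3 -566.8  230.3] rot [-1.799e+02 -1.000e-02  1.901e+01] gap 85.3 F [-0.6  0.3  0.2] j6 -4.9
[[85.0, 23.8, -21.7, 2.9, -0.0, -0.0, -0.086], [85.0, 25.6, -19.6, 2.9, -0.0, -0.0, -0.086], [85.0, 27.1, -17.3, 2.9, -0.0, -0.0, -0.086], [85.0, 28.5, -14.9, 2.9, -0.0, -0.0, -0.086], [85.0, 29.7, -12.4, 2.9, -0.0, -0.0, -0.086], [85.0, 30.7, -9.8, 2.9, -0.0, -0.0, -0.086], [85.0, 31.4, -7.1, 2.9, -0.0, -0.0, -0.086], [85.0, 31.9, -4.4, 2.9, -0.0, -0.0, -0.086], [85.0, 32.2, -1.6, 2.9, -0.0, -0.0, -0.086], [85.0, 32.2, 1.2, 2.9, -0.0, -0.0, -0.086], [85.0, 32.0, 4.0, 2.9, -0.0, -0.0, -0.086], [85.0, 31.5, 6.7, 2.9, -0.0, -0.0, -0.086], [85.0, 30.8, 9.4, 2.9, -0.0, -0.0, -0.086], [85.0, 29.9, 12.0, 2.9, -0.0, -0.0, -0.086], [85.0, 28.7, 14.5, 2.9, -0.0, -0.0, -0.086], [85.0, 27.4, 17.0, 2.9, -0.0, -0.0, -0.086], [85.0, 25.8, 19.3, 2.9, -0.0, -0.0, -0.086], [85.0, 24.1, 21.4, 2.9, -0.0, -0.0, -0.086], [85.0, 22.1, 23.4, 2.9, -0.0, -0.0, -0.086], [85.0, 20.0, 25.2, 2.9, -0.0, -0.0, -0.086], [85.0, 17.8, 26.9, 2.9, -0.0, -0.0, -0.086], [85.0, 15.4, 28.3, 2.9, -0.0, -0.0, -0.086], [85.0, 12.9, 29.5, 2.9, -0.0, -0.0, -0.086], [85.0, 10.3, 30.5, 2.9, -0.0, -0.0, -0.086], [85.0, 7.6, 31.3, 2.9, -0.0, -0.0, -0.086], [85.0, 4.9, 31.8, 2.9, -0.0, -0.0, -0.086], [85.0, 2.1, 32.1, 2.9, -0.0, -0.0, -0.086], [85.0, -0.6, 32.2, 2.9, -0.0, -0.0, -0.086]]
```

Emit:
{"method": "servo_tool", "body": {"motion": [[85,24,-22,0,0,0,-0.086],[85,25.5,-19.5,0,0,0,-0.086],[85,27,-17,0,0,0,-0.086],[85,28.5,-15,0,0,0,-0.086],[85,29.5,-12.5,0,0,0,-0.086],[85,30.5,-10,0,0,0,-0.086],[85,31.5,-7,0,0,0,-0.086],[85,32,-4.5,0,0,0,-0.086],[85,32,-1.5,0,0,0,-0.086],[85,32,1,0,0,0,-0.086]]}}

```text
time: 1.1
tool_pos: [346.7, -272.4, 225.3]
tcp_rot: [-179.6, -0.4, 69.8]
ft_force: [0.2, -1.3, 0.8]
finger_gap: 85.1
```

Emit:
{"method": "servo_tool", "body": {"motion": [[85,32,4,0,0,0,-0.086],[85,31.5,6.5,0,0,0,-0.086],[85,31,9.5,0,0,0,-0.086],[85,30,12,0,0,0,-0.086],[85,28.5,14.5,0,0,0,-0.086],[85,27.5,17,0,0,0,-0.086],[85,26,19.5,0,0,0,-0.086],[85,24,21.5,0,0,0,-0.086],[85,22,23.5,0,0,0,-0.086],[85,20,25,0,0,0,-0.086]]}}

```text
time: 2.1
tool_pos: [492.0, 30.4, 224.1]
tcp_rot: [-179.9, -0.8, 121.2]
ft_force: [-0.2, -0.3, -0.1]
finger_gap: 85.1
```

```bash
python3 plan.py 626.5 225 110 157.5 10 85
```

```text
t 2.1 pos [492.   30.4 224.1] rot [-179.88   -0.79  121.17] gap 85.1 F [-0.2 -0.3 -0.1] j6 -34.1
[[85.0, 9.5, 21.6, 11.5, 0.0, -0.001, -0.063], [85.0, 8.2, 22.2, 11.5, 0.0, -0.001, -0.063], [85.0, 6.8, 22.6, 11.5, 0.0, -0.001, -0.063], [85.0, 5.3, 23.0, 11.4, 0.0, -0.001, -0.063], [85.0, 3.9, 23.3, 11.4, 0.0, -0.001, -0.063], [85.0, 2.4, 23.5, 11.4, 0.0, -0.001, -0.063], [85.0, 0.9, 23.6, 11.4, 0.0, -0.001, -0.063], [85.0, -0.6, 23.6, 11.4, 0.0, -0.001, -0.063], [85.0, -2.0, 23.6, 11.4, 0.0, -0.001, -0.063], [85.0, -3.5, 23.4, 11.4, 0.0, -0.001, -0.063]]
```

Emit:
{"method": "servo_tool", "body": {"motion": [[85,9.5,21.5,11,0,-0.001,-0.063],[85,8,22,11,0,-0.001,-0.063],[85,7,22.5,11,0,-0.001,-0.063],[85,5.5,23,11,0,-0.001,-0.063],[85,4,23.5,11,0,-0.001,-0.063],[85,2.5,23.5,11,0,-0.001,-0.063],[85,1,23.5,11,0,-0.001,-0.063],[85,-0.5,23.5,11,0,-0.001,-0.063],[85,-2,23.5,11,0,-0.001,-0.063],[85,-3.5,23.5,11,0,-0.001,-0.063]]}}

```text
time: 3.1
tool_pos: [625.5, 237.7, 107.0]
tcp_rot: [180.0, -0.4, 159.0]
ft_force: [0.0, -0.1, -0.3]
finger_gap: 85.0
```

```bash
python3 plan.py 626.5 225 60 157.5 5 85
```

```text
t 3.1 pos [625.5 237.7 107. ] rot [179.96  -0.36 159.05] gap 85.0 F [ 0.  -0.1 -0.3] j6 -52.8
[[85.0, -1.2, -2.3, 9.4, 0.0, -0.001, 0.005], [85.0, -1.2, -2.3, 9.4, 0.0, -0.001, 0.005], [85.0, -1.2, -2.3, 9.4, 0.0, -0.001, 0.005], [85.0, -1.2, -2.3, 9.4, 0.0, -0.001, 0.005], [85.0, -1.2, -2.3, 9.4, 0.0, -0.001, 0.005]]
```

Emit:
{"method": "servo_tool", "body": {"motion": [[85,-1,-2.5,9,0,0,0.005],[85,-1,-2.5,9,0,0,0.005],[85,-1,-2.5,9,0,0,0.005],[85,-1,-2,9,0,0,0.005],[85,-1,-2,9,0,0,0.005],[85,0,0,0,0,0,0],[85,0,0,0,0,0,0]]}}

```text
time: 3.8
tool_pos: [622.9, 222.9, 54.7]
tcp_rot: [-179.8, -0.6, 157.4]
ft_force: [0.5, 0.0, -0.6]
finger_gap: 85.0
```

```bash
python3 plan.py 626.5 225 0 157.5 6 85
python3 - <<'E'
from h import *
t=snapshot("top");s=snapshot("side"); cv2.imwrite("pics/t3.png",t);cv2.imwrite("pics/s3.png",s)
g=lambda im,x,y,w,h:cv2.resize(im[y:y+h,x:x+w],(400,400),interpolation=2)
cv2.imwrite("pics/z3.png",np.hstack([g(t,170,165,80,80),g(s,230,290,90,90)]))
E
```

```text
t 3.8 pos [622.9 222.9  54.7] rot [-179.79   -0.65  157.4 ] gap 85.0 F [ 0.5  0.  -0.6] j6 -52.4
[[85.0, -0.5, 0.6, 9.1, -0.001, -0.002, -0.0], [85.0, -0.5, 0.6, 9.1, -0.001, -0.002, -0.0], [85.0, -0.5, 0.6, 9.1, -0.001, -0.002, -0.0], [85.0, -0.5, 0.6, 9.1, -0.001, -0.002, -0.0], [85.0, -0.5, 0.6, 9.1, -0.001, -0.002, -0.0], [85.0, -0.4, 0.6, 9.1, -0.001, -0.002, -0.0]]
```

View pics/z3.png

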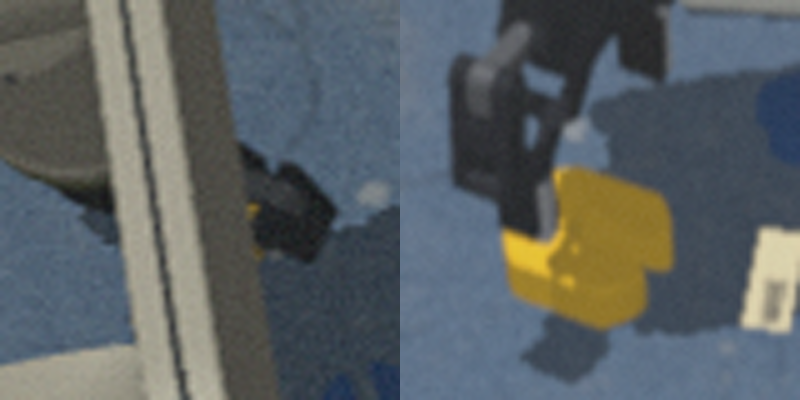

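The top view is blocked by the arm. The side view shows the fingers above and straddling the yellow mass. I'll descend.

Emit:
{"method": "servo_tool", "body": {"motion": [[85,-0.5,0.5,9,0,-0.002,0],[85,-0.5,0.5,9,0,-0.002,0],[85,-0.5,0.5,9,0,-0.002,0],[85,-0.5,0.5,9,0,-0.002,0],[85,-0.5,0.5,9,0,-0.002,0],[85,0,0,3,0,0,0],[85,0,0,0,0,0,0],[85,0,0,0,0,0,0]]}}

```text
time: 4.7
tool_pos: [626.2, 225.2, 2.7]
tcp_rot: [-179.8, 0.0, 157.5]
ft_force: [-0.9, -0.1, 0.0]
finger_gap: 85.3
```

```bash
python3 plan.py 626.5 225 0 157.5 2 85
```

```text
t 4.7 pos [626.2 225.2   2.7] rot [-179.82    0.    157.47] gap 85.3 F [-0.9 -0.1  0. ] j6 -52.0
[[85.0, -0.2, -0.0, 1.4, -0.002, 0.0, -0.0], [85.0, -0.2, -0.0, 1.4, -0.002, 0.0, -0.0]]
```

Emit:
{"method": "servo_tool", "body": {"motion": [[70,0,0,1.5,-0.002,0,0],[50,0,0,0,0,0,0],[50,0,0,0,0,0,0],[50,0,0,0,0,0,0],[50,0,0,0,0,0,0],[50,0,0,0,0,0,0],[50,0,0,0,0,0,0]], "force": 50}}

```text
time: 5.4
tool_pos: [626.9, 225.3, 2.4]
tcp_rot: [180.0, 0.1, 157.5]
ft_force: [0.3, 0.3, -0.5]
finger_gap: 54.8
```

Emit:
{"method": "servo_tool", "body": {"motion": [[50,0,0,0,0,0,0],[50,0,0,-10,0,0,0],[50,0,0,-20,0,0,0],[50,0,0,-25,0,0,0],[50,0,0,-25,0,0,0],[50,0,0,-10,0,0,0],[50,0,0,0,0,0,0]]}}

```text
time: 6.1
tool_pos: [625.5, 225.0, 96.1]
tcp_rot: [-179.9, -0.1, 157.5]
ft_force: [-0.0, 1.1, -2.1]
finger_gap: 54.7
```

```bash
python3 plan.py 625 19 120 174 10 50;  python3 - <<'E'
from h import *
s=snapshot("side"); cv2.imwrite("pics/s4.png",s)
cv2.imwrite("pics/z4.png",cv2.resize(s[200:380,200:380],(600,600),interpolation=2))
E
```

```text
t 6.1 pos [625.5 225.   96.1] rot [-1.7990e+02 -6.0000e-02  1.5746e+02] gap 54.7 F [-0.   1.1 -2.1] j6 -52.1
[[50.0, -7.8, -19.1, -2.4, -0.0, -0.0, -0.029], [50.0, -7.3, -19.3, -2.4, -0.0, -0.0, -0.029], [50.0, -6.7, -19.5, -2.4, -0.0, -0.0, -0.029], [50.0, -6.2, -19.7, -2.4, -0.0, -0.0, -0.029], [50.0, -5.6, -19.8, -2.4, -0.0, -0.0, -0.029], [50.0, -5.0, -20.0, -2.4, -0.0, -0.0, -0.029], [50.0, -4.4, -20.1, -2.4, -0.0, -0.0, -0.029], [50.0, -3.9, -20.2, -2.4, -0.0, -0.0, -0.029], [50.0, -3.3, -20.3, -2.4, -0.0, -0.0, -0.029], [50.0, -2.7, -20.4, -2.4, -0.0, -0.0, -0.029]]
```

View pics/z4.png

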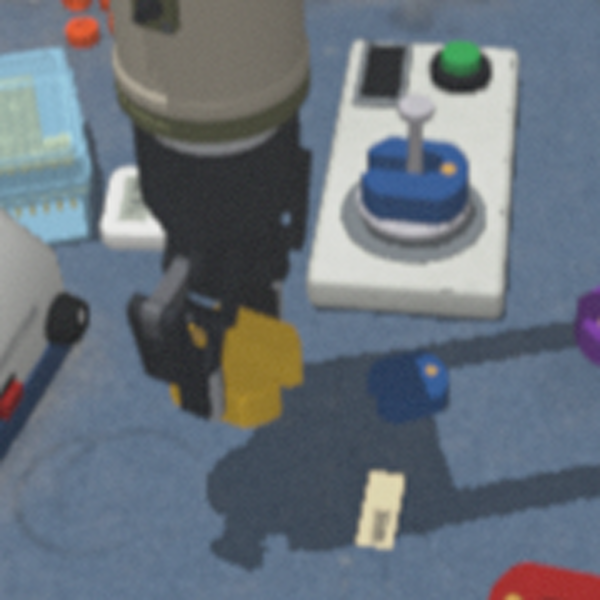

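The mass is held (gap 54.7 mm) and lifted clear. I'll carry it to the pre-insert point on the +x side of the stem.

Emit:
{"method": "servo_tool", "body": {"motion": [[50,-8,-19,0,0,0,-0.029],[50,-7.5,-19.5,0,0,0,-0.029],[50,-7,-19.5,0,0,0,-0.029],[50,-6,-19.5,0,0,0,-0.029],[50,-5.5,-20,0,0,0,-0.029],[50,-5,-20,0,0,0,-0.029],[50,-4.5,-20,0,0,0,-0.029],[50,-4,-20,0,0,0,-0.029],[50,-3.5,-15,0,0,0,-0.029],[50,-2,-10,0,0,0,-0.029]]}}

```text
time: 7.15
tool_pos: [617.5, 28.7, 77.2]
tcp_rot: [-179.7, -1.5, 174.9]
ft_force: [0.1, -0.4, -2.1]
finger_gap: 54.5
```

Emit:
{"method": "servo_tool", "body": {"motion": [[50,0,0,0,0,0,0],[50,0,0,0,0,0,0]]}}

```text
time: 7.35
tool_pos: [615.6, 27.3, 74.0]
tcp_rot: [-179.7, -1.7, 174.8]
ft_force: [0.3, -0.4, -1.4]
finger_gap: 54.9
```

```bash
python3 plan.py 611.6 12 78 174 5 50
```

```text
t 7.35 pos [615.6  27.3  74. ] rot [-179.69   -1.73  174.77] gap 54.9 F [ 0.3 -0.4 -1.4] j6 -86.8
[[50.0, 0.5, -3.1, -0.8, -0.001, -0.006, 0.003], [50.0, 0.5, -3.1, -0.8, -0.001, -0.006, 0.003], [50.0, 0.5, -3.1, -0.8, -0.001, -0.006, 0.003], [50.0, 0.5, -3.1, -0.8, -0.001, -0.006, 0.003], [50.0, 0.5, -3.1, -0.8, -0.001, -0.006, 0.003]]
```

Emit:
{"method": "servo_tool", "body": {"motion": [[50,0.5,-3,-2,-0.001,-0.006,0.003],[50,0.5,-3,-2,-0.001,-0.006,0.003],[50,0.5,-3,-2,-0.001,-0.006,0.003],[50,0.5,-3,-2,-0.001,-0.006,0.003],[50,0.5,-3,-1,-0.001,-0.006,0.003],[50,0,0,0,0,0,0],[50,0,0,0,0,0,0]]}}

```text
time: 8.05
tool_pos: [610.8, 13.8, 83.2]
tcp_rot: [180.0, 0.1, 173.9]
ft_force: [0.2, -0.5, -2.7]
finger_gap: 55.0
```

```bash
python3 plan.py 575 15.8 79 174 6 50;  python3 - <<'E'
from h import *
t=snapshot("top");s=snapshot("side"); cv2.imwrite("pics/t5.png",t);cv2.imwrite("pics/s5.png",s)
g=lambda im,x,y,w,h:cv2.resize(im[y:y+h,x:x+w],(400,400),interpolation=2)
cv2.imwrite("pics/z5.png",np.hstack([g(t,262,180,90,90),g(s,270,195,80,80)]))
E
```

```text
t 8.05 pos [610.8  13.8  83.2] rot [1.7999e+02 1.1000e-01 1.7387e+02] gap 55.0 F [ 0.2 -0.5 -2.7] j6 -87.4
[[50.0, 6.0, -0.3, 0.7, 0.0, 0.0, -0.0], [50.0, 6.0, -0.3, 0.7, 0.0, 0.0, -0.0], [50.0, 6.0, -0.3, 0.7, 0.0, 0.0, -0.0], [50.0, 6.0, -0.3, 0.7, 0.0, 0.0, -0.0], [50.0, 6.0, -0.3, 0.7, 0.0, 0.0, -0.0], [50.0, 6.0, -0.3, 0.7, 0.0, 0.0, -0.0]]
```

View pics/z5.png

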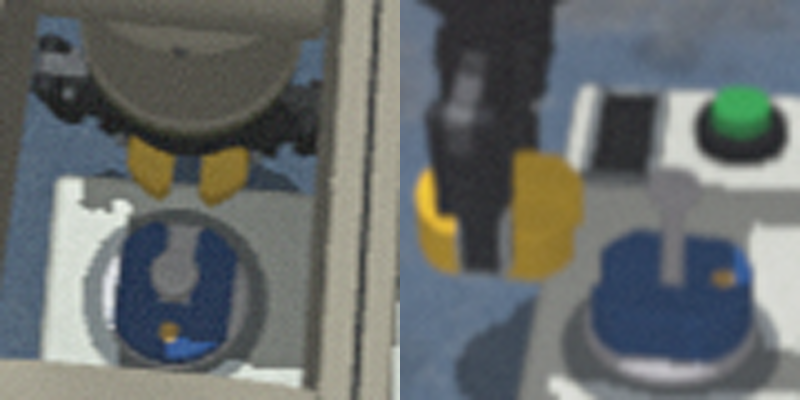

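Run:
```python
from h import *
t=cv2.imread("pics/t5.png")
Z=cv2.cvtColor(t,cv2.COLOR_BGR2HSV); m=cv2.inRange(Z,(15,110,50),(36,255,255))
for r in range(210,227):
    c=np.where(m[r,285:325])[0]+285
    if len(c): 
        g=np.where(np.diff(c)>3)[0]; print(r,c[0],c[-1],[(int(c[i]),int(c[i+1])) for i in g])
print("pred tip(top)",proj("top",(577,17.4,105)),"mid",proj("top",(610.8,13.8,105)),"stem",proj("top",(540,19.5,117)))
cv2.imwrite("pics/z6.png",cv2.resize(t[205:260,280:325],None,fx=11,fy=11,interpolation=2))
```

```text
211 291 293 []
212 291 295 []
213 291 317 [(297, 313)]
214 291 317 [(299, 310)]
215 291 317 [(300, 308)]
216 291 317 [(300, 308)]
217 291 317 [(300, 308)]
218 292 317 [(300, 307)]
219 292 316 [(300, 307)]
220 292 316 [(300, 307)]
221 294 316 [(299, 307)]
222 295 315 [(299, 307)]
223 296 314 [(299, 307)]
224 297 312 [(297, 308)]
225 308 310 []
pred tip(top) [302.38866081 224.26250989] mid [304.63066306 208.24663764] stem [300.76474591 241.12076551]
```

View pics/z6.png

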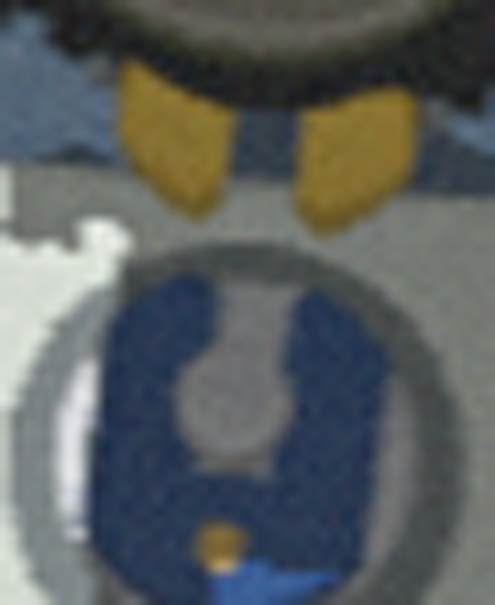

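Top view at 11x: the slot centre is at column about 303 (rows 217–223), with its line running to about 300.5 at row 241. The stem head centre is at (300.6, 241.6), so it is lined up to about 1 mm. I'll slide in slowly.

Emit:
{"method": "servo_tool", "body": {"motion": [[50,5,0,0.5,0,0,0],[50,5,0,0.5,0,0,0],[50,5,0,0,0,0,0],[50,5,0,0,0,0,0],[50,5,0,0,0,0,0],[50,5,0,0,0,0,0],[50,0,0,0,0,0,0],[50,0,0,0,0,0,0]]}}

```text
time: 8.95
tool_pos: [577.6, 17.9, 81.5]
tcp_rot: [180.0, 0.0, 173.9]
ft_force: [0.3, -0.6, -2.1]
finger_gap: 55.1
```

```bash
python3 plan.py 539.5 20.3 79 174 7 50;  python3 - <<'E'
from h import *
t=snapshot("top");s=snapshot("side"); cv2.imwrite("pics/t6.png",t);cv2.imwrite("pics/s6.png",s)
Z=cv2.cvtColor(t,cv2.COLOR_BGR2HSV); m=cv2.inRange(Z,(15,110,50),(36,255,255))
for r in range(222,245,2):
    c=np.where(m[r,285:325])[0]+285
    if len(c): print(r,c[0],c[-1],[(int(c[i]),int(c[i+1])) for i in np.where(np.diff(c)>3)[0]])
cv2.imwrite("pics/z7.png",np.hstack([cv2.resize(t[215:260,280:325],(400,400),interpolation=2),cv2.resize(s[195:275,270:350],(400,400),interpolation=2)]))
E
```

```text
t 8.95 pos [577.6  17.9  81.5] rot [1.7999e+02 3.0000e-02 1.7392e+02] gap 55.1 F [ 0.3 -0.6 -2.1] j6 -87.2
[[50.0, 5.4, -0.2, 0.4, 0.0, 0.0, -0.0], [50.0, 5.4, -0.2, 0.4, 0.0, 0.0, -0.0], [50.0, 5.4, -0.2, 0.4, 0.0, 0.0, -0.0], [50.0, 5.4, -0.2, 0.4, 0.0, 0.0, -0.0], [50.0, 5.4, -0.2, 0.4, 0.0, 0.0, -0.0], [50.0, 5.4, -0.2, 0.4, 0.0, 0.0, -0.0], [50.0, 5.4, -0.2, 0.4, 0.0, 0.0, -0.0]]
228 289 289 []
230 289 315 [(292, 312)]
232 288 315 [(297, 307)]
234 289 314 [(297, 305)]
236 290 314 [(297, 305)]
238 292 312 [(296, 306)]
240 307 309 []
```

View pics/z7.png

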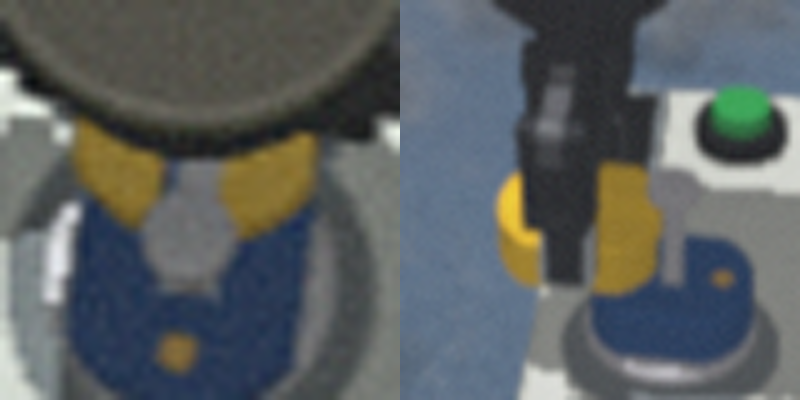

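The slot centre is about 0.7 px (1.3 mm) to the left of the stem. I'll continue with a small −y correction.

Emit:
{"method": "servo_tool", "body": {"motion": [[50,3,-0.5,0,0,0,0],[50,5,-0.4,0,0,0,0],[50,5,-0.2,0,0,0,0],[50,5,-0.2,0,0,0,0],[50,5,-0.2,0,0,0,0],[50,5,0,0,0,0,0],[50,4,0,0,0,0,0],[50,0,0,0,0,0,0],[50,0,0,0,0,0,0]]}}

```text
time: 9.95
tool_pos: [542.8, 19.8, 81.5]
tcp_rot: [180.0, 0.0, 173.9]
ft_force: [-0.0, -0.2, -1.5]
finger_gap: 55.0
```

```bash
python3 plan.py 539.5 20.3 79 174 2 50
```

```text
t 9.95 pos [542.8  19.8  81.5] rot [1.7999e+02 3.0000e-02 1.7391e+02] gap 55.0 F [-0.  -0.2 -1.5] j6 -87.2
[[50.0, 1.7, 0.0, 1.2, 0.0, 0.0, -0.001], [50.0, 1.7, 0.0, 1.2, 0.0, 0.0, -0.001]]
```

Emit:
{"method": "servo_tool", "body": {"motion": [[50,1.5,0,0,0,0,0],[50,1.5,0,0,0,0,0],[50,0,0,0,0,0,0],[50,0,0,3,0,0,0],[50,0,0,3,0,0,0],[50,0,0,0,0,0,0],[50,0,0,0,0,0,0]]}}

```text
time: 10.65
tool_pos: [540.1, 20.1, 74.8]
tcp_rot: [180.0, 0.0, 173.9]
ft_force: [0.8, -0.5, -1.6]
finger_gap: 54.7
```

Emit:
{"method": "servo_tool", "body": {"motion": [[50,0,0,1.5,0,0,0],[50,0,0,0,0,0,0]]}}

```text
time: 10.85
tool_pos: [540.1, 20.1, 73.1]
tcp_rot: [180.0, 0.0, 173.9]
ft_force: [-0.2, -0.2, -2.7]
finger_gap: 55.0
```

Emit:
{"method": "servo_tool", "body": {"motion": [[50,0,0,1,0,0,0],[50,0,0,0,0,0,0]]}}

```text
time: 11.05
tool_pos: [540.1, 20.1, 72.1]
tcp_rot: [180.0, 0.0, 173.9]
ft_force: [-0.4, -0.0, -2.6]
finger_gap: 54.9
```

Emit:
{"method": "servo_tool", "body": {"motion": [[50,0,0,0.8,0,0,0],[50,0,0,0,0,0,0]]}}

```text
time: 11.25
tool_pos: [540.3, 20.1, 71.4]
tcp_rot: [180.0, 0.1, 173.9]
ft_force: [0.1, -0.6, -3.1]
finger_gap: 55.1
```

Emit:
{"method": "servo_tool", "body": {"motion": [[50,0,0,0.8,0,0,0],[50,0,0,0,0,0,0]]}}

```text
time: 11.45
tool_pos: [540.6, 20.1, 71.5]
tcp_rot: [180.0, 0.1, 173.9]
ft_force: [0.5, -0.5, -2.2]
finger_gap: 54.8
```

Emit:
{"method": "servo_tool", "body": {"motion": [[50,0,0,0.8,0,0,0],[50,0,0,0,0,0,0]]}}

```text
time: 11.65
tool_pos: [540.9, 20.1, 71.4]
tcp_rot: [180.0, 0.1, 173.9]
ft_force: [-0.4, 0.7, -1.6]
finger_gap: 55.0
```

The height stalls at 71.4 mm, which matches contact with the blue top at 69 mm. I'll release.

Emit:
{"method": "servo_tool", "body": {"motion": [[58,0,0,0,0,0,0],[62,0,0,0,0,0,0],[72,0,0,0,0,0,0],[85,0,0,0,0,0,0],[85,0,0,0,0,0,0],[85,0,0,0,0,0,0],[85,0,0,0,0,0,0]]}}

```text
time: 12.35
tool_pos: [541.7, 20.0, 71.7]
tcp_rot: [180.0, 0.2, 173.9]
ft_force: [-0.5, -0.8, 0.7]
finger_gap: 84.8
```

Emit:
{"method": "servo_tool", "body": {"motion": [[85,0,0,-5,0,0,0],[85,0,0,-15,0,0,0],[85,0,0,-20,0,0,0],[85,0,0,-25,0,0,0],[85,0,0,-25,0,0,0],[85,0,0,-20,0,0,0],[85,0,0,0,0,0,0]]}}

```text
time: 13.05
tool_pos: [541.4, 20.1, 191.9]
tcp_rot: [180.0, 0.3, 173.9]
ft_force: [0.8, 0.2, 1.0]
finger_gap: 84.9
```

```bash
python3 plan.py 513 -123.5 160 174 8 0;  python3 - <<'E'
from fit import *
t=snapshot("top");s=snapshot("side"); cv2.imwrite("pics/t8.png",t);cv2.imwrite("pics/s8.png",s)
print(fit("side",hsv(s,((15,90,40),(36,255,255))),(300,345,218,260),69,(540,20,np.radians(174))))
cv2.imwrite("pics/z8.png",np.hstack([cv2.resize(t[210:275,285:350],(400,400),interpolation=2),cv2.resize(s[200:280,290:370],(400,400),interpolation=2)]))
E
```

```text
t 13.05 pos [541.4  20.1 191.9] rot [179.98   0.35 173.91] gap 84.9 F [0.8 0.2 1. ] j6 -87.2
[[0.0, 1.6, -18.2, 4.0, 0.0, 0.001, -0.0], [0.0, 1.6, -18.2, 4.0, 0.0, 0.001, -0.0], [0.0, 1.6, -18.2, 4.0, 0.0, 0.001, -0.0], [0.0, 1.6, -18.2, 4.0, 0.0, 0.001, -0.0], [0.0, 1.6, -18.2, 4.0, 0.0, 0.001, -0.0], [0.0, 1.6, -18.2, 4.0, 0.0, 0.001, -0.0], [0.0, 1.6, -18.2, 4.0, 0.0, 0.001, -0.0], [0.0, 1.6, -18.2, 4.0, 0.0, 0.001, -0.0]]
(np.float64(540.1344931972085), np.float64(20.209015399224352), np.float64(163.87281236120864), np.float64(0.19405718234430336))
```

View pics/z8.png

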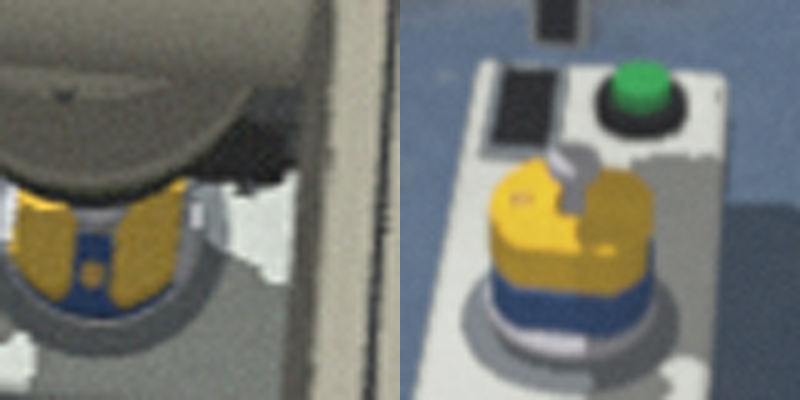

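Yellow sits flat on blue with its mouth opposite. The side fit gives (540.1, 20.2), and the key is at side pixel (338.6, 215.6). Next I'll go over the key with the fingers shut.

Emit:
{"method": "servo_tool", "body": {"motion": [[0,1.5,-18,0,0,0,0],[0,1.5,-18,0,0,0,0],[0,1.5,-18,0,0,0,0],[0,1.5,-18,0,0,0,0],[0,1.5,-18,0,0,0,0],[0,1.5,-18,0,0,0,0],[0,1.5,-16,0,0,0,0],[0,1.5,-10,0,0,0,0],[0,0,0,0,0,0,0],[0,0,0,0,0,0,0]]}}

```text
time: 14.15
tool_pos: [504.6, -113.8, 174.6]
tcp_rot: [179.8, -1.1, 174.0]
ft_force: [0.8, 0.2, -0.2]
finger_gap: -0.1
```

```bash
python3 - <<'E'
from h import *
I=cv2.imread("pics/side0.png"); m=cv2.inRange(cv2.cvtColor(I,cv2.COLOR_BGR2HSV),(50,90,40),(85,255,255)); m[:200]=0;m[235:]=0;m[:,:320]=0;m[:,360:]=0
ys,xs=np.where(m); print(xs.min(),xs.max(),ys.min(),ys.max(),ray("side",(xs.mean(),ys.min()+4.5),52)); print(proj("side",(513,-123.7,52)),proj("top",(513,-123.7,52)))
for z in(52,):
  P=[proj("side",(513+14*np.cos(a),-123.7+14*np.sin(a),z)) for a in np.linspace(0,6.28,40)]; print(np.min(P,0),np.max(P,0))
E
python3 plan.py 513 -123 75 174 8 0
```

```text
332 344 212 222 [ 512.56775759 -117.84082435   52.        ]
[337.65745325 214.97468649] [367.26930357 260.17471863]
[331.54210361 211.39338647] [343.75963829 218.62889542]
t 14.15 pos [ 504.6 -113.8  174.6] rot [179.78  -1.15 173.98] gap -0.1 F [ 0.8  0.2 -0.2] j6 -102.3
[[0.0, -1.4, -1.1, 12.4, 0.0, -0.003, -0.0], [0.0, -1.4, -1.1, 12.4, 0.0, -0.003, -0.0], [0.0, -1.4, -1.1, 12.4, 0.0, -0.003, -0.0], [0.0, -1.3, -1.1, 12.4, 0.0, -0.003, -0.0], [0.0, -1.3, -1.1, 12.4, 0.0, -0.003, -0.0], [0.0, -1.3, -1.0, 12.4, 0.0, -0.003, -0.0], [0.0, -1.2, -1.0, 12.4, 0.0, -0.003, -0.0], [0.0, -1.2, -1.0, 12.5, 0.0, -0.003, -0.0]]
```

Emit:
{"method": "servo_tool", "body": {"motion": [[0,-1.5,-1,12,0,-0.003,0],[0,-1.5,-1,12,0,-0.003,0],[0,-1.5,-1,12,0,-0.003,0],[0,-1.5,-1,12,0,-0.003,0],[0,-1,-1,12,0,-0.003,0],[0,-1,-1,12,0,-0.003,0],[0,-1,-1,12,0,-0.003,0],[0,-1,-1,10,0,0,0],[0,0,0,0,0,0,0],[0,0,0,0,0,0,0]]}}

```text
time: 15.15
tool_pos: [512.2, -120.0, 69.2]
tcp_rot: [179.7, -0.1, 174.1]
ft_force: [-0.5, 0.0, 0.4]
finger_gap: 0.1
```

```bash
python3 plan.py 512.8 -122.8 55 174 3 0
python3 - <<'E'
from h import *
t=snapshot("top");s=snapshot("side"); cv2.imwrite("pics/t9.png",t);cv2.imwrite("pics/s9.png",s)
cv2.imwrite("pics/z9.png",np.hstack([cv2.resize(t[220:300,325:405],(400,400),interpolation=2),cv2.resize(s[190:270,300:380],(400,400),interpolation=2)]))
E
```

```text
t 15.15 pos [ 512.2 -120.    69.2] rot [ 1.7969e+02 -8.0000e-02  1.7414e+02] gap 0.1 F [-0.5  0.   0.4] j6 -103.2
[[0.0, -0.3, -0.9, 4.7, 0.002, -0.0, 0.001], [0.0, -0.3, -0.9, 4.7, 0.002, -0.0, 0.001], [0.0, -0.3, -0.9, 4.7, 0.002, -0.0, 0.001]]
```

View pics/z9.png

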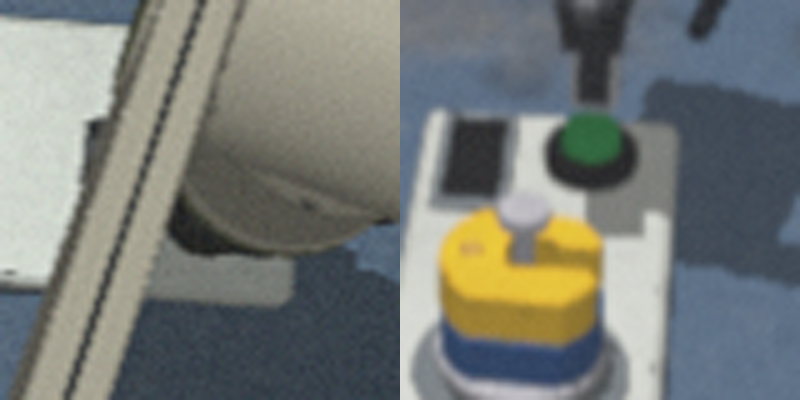

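The fingers are centred over the green key (side column about 338), and the yellow mass is still seated. I'll press down.

Emit:
{"method": "servo_tool", "body": {"motion": [[0,-0.3,-1,5,0,0,0],[0,-0.3,-1,5,0,0,0],[0,-0.3,-0.5,4,0,0,0],[0,0,0,2,0,0,0],[0,0,0,0,0,0,0]]}}

```text
time: 15.75
tool_pos: [514.5, -123.2, 54.1]
tcp_rot: [179.7, 0.2, 174.1]
ft_force: [0.5, -0.2, 0.3]
finger_gap: 0.2
```

Emit:
{"method": "servo_tool", "body": {"motion": [[0,0,0,2,0,0,0],[0,0,0,2,0,0,0],[0,0,0,2,0,0,0],[0,0,0,0,0,0,0]]}}

```text
time: 16.15
tool_pos: [514.8, -123.3, 48.4]
tcp_rot: [179.8, 0.2, 174.1]
ft_force: [-1.3, 1.3, 4.2]
finger_gap: -0.2
```

Emit:
{"method": "servo_tool", "body": {"motion": [[0,0,0,1.5,0,0,0],[0,0,0,1.5,0,0,0],[0,0,0,1,0,0,0]]}}

```text
time: 16.45
tool_pos: [515.0, -123.4, 45.8]
tcp_rot: [179.8, 0.2, 174.2]
ft_force: [-8.5, 0.9, 19.1]
finger_gap: 0.0
```

Emit:
{"method": "servo_tool", "body": {"motion": [[0,0,0,1.5,0,0,0],[0,0,0,1.5,0,0,0],[0,0,0,1.5,0,0,0]]}}

```text
time: 16.75
tool_pos: [515.0, -123.4, 45.8]
tcp_rot: [179.8, 0.1, 174.2]
ft_force: [-10.6, 2.6, 19.0]
finger_gap: -0.1
```

The key is bottomed out: 19 N, and the height stalls at 45.8 mm, which is about 6 mm of travel. I'll release and retreat.

Emit:
{"method": "servo_tool", "body": {"motion": [[0,0,0,-5,0,0,0],[0,0,0,-10,0,0,0],[0,0,0,-20,0,0,0],[0,0,0,-30,0,0,0],[0,0,0,-30,0,0,0],[0,-5,-20,-15,0,0,0],[0,-5,-30,0,0,0,0],[0,-5,-30,0,0,0,0],[0,0,0,0,0,0,0],[0,0,0,0,0,0,0]]}}

```text
time: 17.75
tool_pos: [522.8, -207.1, 162.6]
tcp_rot: [179.8, 0.3, 174.3]
ft_force: [0.3, 1.0, -0.6]
finger_gap: 0.1
```

Run:
```python
from fit import *
s=sense(); print(s["time"],s["tool_pos"].round(1),s["ft_force"].round(1),np.abs(s["qd"]).max())
t=snapshot("top");s=snapshot("side"); cv2.imwrite("pics/t10.png",t)
print("top",fit("top",hsv(t,((15,90,40),(36,255,255))),(280,326,222,266),69,(540,20,np.radians(174))))
print("side",fit("side",hsv(s,((15,90,40),(36,255,255))),(300,345,218,260),69,(540,20,np.radians(174))))
m=cv2.inRange(cv2.cvtColor(s,cv2.COLOR_BGR2HSV),(50,90,40),(85,255,255)); m[:200]=0;m[235:]=0;m[:,:320]=0;m[:,360:]=0
print("key rows",np.where(m)[0].min(),np.where(m)[0].max())
cv2.imwrite("pics/z10.png",np.hstack([cv2.resize(t[160:310,260:410],(400,400),interpolation=2),cv2.resize(s[195:275,290:370],(400,400),interpolation=2)]))
```

```text
17.75 [ 522.8 -207.1  162.6] [ 0.3  1.  -0.6] 1.2808008493489045
top (np.float64(540.968099278749), np.float64(19.89866283668943), np.float64(174.36152206515473), np.float64(0.1797524229920353))
side (np.float64(539.9133601270642), np.float64(18.792064303269566), np.float64(174.6498162636164), np.float64(0.20648746145342411))
key rows 212 222
```

View pics/z10.png

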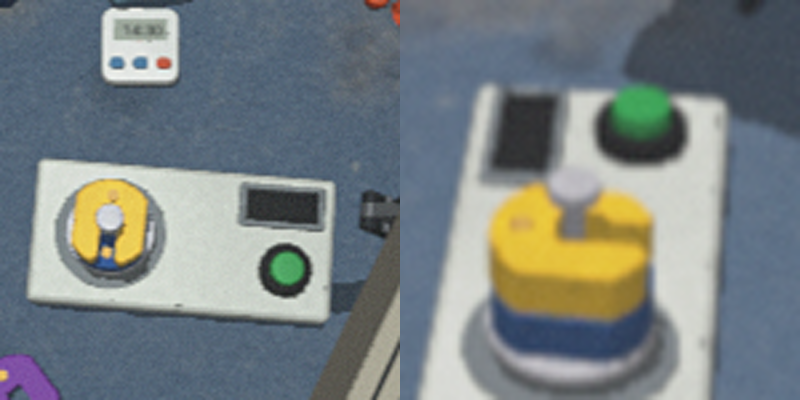

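Yellow sits flat and home on blue with its slot opposite, at about (540.5, 19.5). The key is up, at the same pixel rows as at the start, and the arm is clear. I'll hand in.

```bash
python3 -c "
from bench import *
print(hand_in())"
```

```text
the job is handed in; nothing more can be done
None
```

The yellow mass is on the stem, flat on the blue mass with its slot on the opposite side. The green key was pressed fully down and released, and the job was handed in at about 18 s of robot time. No verdict is reported.

- **Yellow mass:** I slid it in from the +x side under the stem's head and lowered it until its descent stopped at the expected height, then let go. Afterwards both cameras put it within about 1–2 mm of the estimated stem axis. Its yaw is about 174–175°, against about -6° for the blue slot, so the slots are opposite.
- **Green key:** the fingers stopped at 45.8 mm with about 19 N, which is about 6 mm of travel. After release the key showed at the same pixel rows (212–222) as at the start.
- **Clear of the scene:** at hand-in the tool was at about (523, -207, 163), touching nothing. The timer looked untouched in the last picture. I did not re-measure the red mass or the marker, but the arm never went near either.

**Where the checks disagreed:**
- The two cameras differ by about 1 mm on the yellow mass, which is within their calibration.
- The side camera's fit of the blue mass at the start was poor because the stem and shadow hid part of it, so I relied on the top camera's fit.
- I judged the blue mass's final position by eye only.

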